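# Third hand at the frame jig

## Robot

A 6-joint arm with a two-finger parallel gripper is mounted at the origin on a cart in front of the work surface, level with it; the furniture and walls round the work are solid. World frame = base frame: x ahead of the robot, y to its left, z up, the work surface at z = 0. Lengths are in mm, angles in rad, forces in N, time in s.
With the tool pointing down it reaches from about 275 to 1000 mm from the base axis. Payload 8.4 kg.
Tool frame: the origin (TCP) lies on the mounting face of the last link; the fingertips stand 173 mm ahead of it and the grasp point (between the pads) lies 155 mm ahead of it; z points along the fingers, y is the direction in which the jaws open and shut (so a half turn about z gives the same grasp; the last joint's range is limited). The gripper opens to 85 mm and grips with 20 to 120 N. Pads are 22 mm wide; open, the fingers measure 114 mm over their backs; the gripper's body (76 mm by 85 mm) begins 54 mm behind the grasp point. The pads swing forward as they close: fully open they stand 13 mm farther back than shut.
Start: joints at [-1.14, 0.353, 1.633, -0, 1.155, -0.002], TCP at [262.133, -567.376, 404.681] pointing down, gripper open.
Joint ranges: [-2.63, 2.63], [-0.92, 2.1], [0.06, 2.66], [-1.3, 4.44], [0, 2.69], [-3.02, 3.02]. Speed limits (rad/s): [2.22, 2.22, 2.79, 3.14, 3.14, 3.14].

## Interface

Orientations are given as [roll, pitch, yaw] about the fixed x, y, z axes, in that order (R = Rz(yaw) Ry(pitch) Rx(roll)).
In Python, from rig import r, grab_frame, spotter gives the robot as it stands.
- The arm moves only by the tool apply_moves, never from a script. Its argument "motion" is text: rows parted by semicolons, each of 5 numbers parted by spaces: the opening, from -1 (shut) to 1 (fully open), then the shift along the tool's x, y, z as a fraction of full scale, then the turn about the tool's z as a fraction of full scale. In form: hand x y z twist; .... A call has 1 to 20 rows; each row is the pose to reach, as a shift and turn from the pose commanded when the call began, along the tool's axes at that moment, turning the shorter way round; what a row does not reach only later rows make up. Full scale, the value 1, is 1 m for a shift and pi rad for a turn. A row lasts 1/12 s, in which the tool goes at most 41.7 mm and 7.16 degrees, less where a joint would pass 70% of its speed; a pose out of reach is approached as far as the arm can. A call with a number of a shift or a turn outside -1 to 1 is refused whole. A call with a gripper value outside its range is refused whole. The fingers move at their own pace and stop on an object; "squeeze" is the grip in N (left out, the last holds). Time passes only in rows, so rows that repeat a pose let the fingers close. It gives the time, the measured TCP pose, the force and the opening at its end, in the units of the state.
- r.sense(): the state, without advancing time (a new reading comes with each control period).
- grab_frame(name): name is "scene" or "top" or "wrist"; returns a dict with "img" (400x640x3 uint8, red, green, blue), "fx", "fy", "cx", "cy" (pixels), "R" (3x3) and "t" (3): a world point X has camera coordinates R X + t. Camera axes: x right, y down, z forward; pixel columns grow to the right and rows downward; lengths in mm; the calibration is good to about 2 mm. A picture is of the moment at which its call begins. There is no depth.
- r.sign_off(): hands the job in, once; it reports no verdict.
Trained networks look in the newest picture that a camera, given by its name, has taken for a name from the list of things; names that differ only in an ending like _2 or _b are one class to them, and where a whole thing is asked for, a point or a joint stands for the part that bears it (a point fixed in the world has none). Each returns a list of dicts, best first, with "conf" (0 to 1); they miss things now and then, are a little off and sometimes report something else, mostly with a low value. They report only what shows in the picture. A call takes as long as a camera call. They do not tell look-alikes from the thing itself.
- spotter.boxes_of(query, camera): "point" ([x, y, z] in mm, in world coordinates, good to about 4 mm: the middle of the surface that is visible of it).
- spotter.place_of(query, camera): "point" ([x, y, z] in mm, in world coordinates, good to about 4 mm: a listed point, or the origin of a listed thing).
The state is a dict: "clock": time; "qpos": joint angles; "qvel": joint speeds; "joint_efforts": joint torques, N m; "eef_pos": TCP position; "tcp_rot": TCP orientation; "contact_force": force on the tool from outside, world axes, zero at the start; "wrist_torque": the same for the moment, N m; "opening": opening from 0.0 (shut) to 1.0 (fully open).
Only numpy, scipy, OpenCV 4.12 (cv2) and the standard library are available. Lean on these libraries where they do the work, as an engineer would, in place of code of your own. Each camera call takes 0.05 s, during which the arm holds its last target.

## Task

A small wooden frame is to be screwed together in the jig on the bench. Of the three loose cross rails pick the one that fills the gap between the jig's two side rails, lay it flat in that gap, square to the side rails, and press it against the two prongs of the sprung back stop with a steady push of about 10 N (never over 25 N), which moves the stop back half of its 20 mm travel. Keep that push steady for at least two seconds and finish while still holding it there for the person with the screwdriver; leave the other two rails and everything else on the bench where they are.

Things in the scene. Friction and masses are not known exactly. Their poses are not given: they have to be found in the camera images.
- jig: Plywood jig fixed to the bench: base plate 240 (x) x 190 (y) x 10 mm. Origin under the centre of the base; x points from the open front to the sprung back stop, y along the stop, z up. Two side rails stand on the base along x; the stop lies between them, and behind it a rear block, 36 mm high over the bench, at x = 92 to 110 mm.
- gap_middle (a point): Point on top of the base (10 mm over the bench), midway between the side rails, at jig x = -25 mm. The side rails are 24 mm high and 18 mm thick, from jig x = -95 to +30 mm, inner faces at y = -52.5 and +52.5 mm (gap 105 mm, open at top and front), flared out in front. The cross rail lies here on the base, length along jig y.
- back_stop (a joint): How far the sprung stop is pushed back along jig +x, in m: 0 at rest, 0.020 at its end. The push is 3.6 N as it starts to move plus 0.6 N per mm, so 0.010 is 9.6 N. A steel pointer on the stop, on the jig's +y side, runs over a metal strip with ticks at 0, 10 (long tick) and 20 mm.
- stop_face (a point): Point midway between the front faces of the stop's two prongs, 22 mm over the bench; moves with the stop; at rest at x = -10 mm, y = 0 of the jig. The stop is a light wooden fork; prongs 16 mm wide, at jig y = 27 to 43 and -27 to -43 mm, 13 to 33 mm over the bench. Between them it is open for 60 mm behind the faces: a finger has room there.
- rail_short: Loose wooden cross rail 30 (x) x 80 (y) x 24 mm (z), 50 g; origin at the centre of its underside, length along its y. Too short for the gap.
- rail_middle: Loose wooden cross rail 30 (x) x 100 (y) x 24 mm (z), about 60 g; origin at the centre of its underside, length along its y. The one that fills the 105 mm gap. It can be gripped across its 30 mm width; lying between the side rails against the resting stop its origin is at x = -25 mm in the jig's frame.
- rail_long: Loose wooden cross rail 30 (x) x 120 (y) x 24 mm (z), 70 g; origin at the centre of its underside, length along its y. Too long for the gap.
- tub_yellow: Bystander: yellow lidded tub, 125 mm wide, 136 mm high; origin at the centre of its underside.
- rib_wood: Bystander: flat oval wooden rib 68 x 90 x 8 mm; origin at the centre of its underside.
- tape_roll: Bystander: roll of blue tape lying flat, 108 mm wide, 24 mm high; origin at the centre of its underside.
- bisque_cup: Bystander: unglazed cup 71 mm wide, 77 mm high; origin at the centre of its underside.
- test_bowl: Bystander: small dark bowl 72 mm wide, 47 mm high; origin at the centre of its underside.
Mind the look-alikes: they are no part of the job. Leave any pink or white look-alike of the rail_middle alone.

How it is judged:
By the outcome, as a careful person would: the job done as asked, in the order asked, and still so for the second after the job is handed in, while the arm keeps its last pose, push and grip.
It also fails if it takes over 45 s, if anything falls off the work surface, if the arm or the gripper's body presses on something with over 40 N, if the wrist force passes 120 N, or if a joint passes its speed limit or range.

## Working session

There is one attempt and no reset: what is moved stays moved. The work goes in short steps, Python scripts to look and compute and a tool call to move; the robot and the scene stay as the last step left them, time stands still between calls to the robot, and variables do not carry over. Pictures are saved under pics/ and viewed, and the job is handed in when it is done.

Besides the shell and the picture viewer there is one more tool, called after "Emit:" in YAML: its name, and indented under it one key for each argument. apply_moves: Moves the arm, as the interface text tells. Its arguments: {"type":"object","properties":{"motion":{"type":"string"},"squeeze":{"type":"number"}},"required":["motion"]}

```bash
mkdir -p pics; ls
python3 - <<'E'
from rig import r, grab_frame, spotter
import cv2
print(r.sense())
for n in ["scene","top","wrist"]:
    f=grab_frame(n); cv2.imwrite(f"pics/{n}0.png",f["img"][:,:,::-1])
    print(n,f["fx"],f["cx"],f["cy"],f["R"],f["t"])
for q in ["gap_middle","stop_face","rail_middle","rail_short","rail_long","jig"]:
    for c in ["scene","top"]:
        print(q,c,[(round(d["conf"],2),[round(v) for v in d["point"]]) for d in spotter.place_of(q,c)])
E
```

```text
pics
{'clock': 0.0, 'qpos': array([-1.14039356e+00,  3.53628521e-01,  1.63417596e+00, -3.74235711e-05,
        1.15520518e+00, -2.39937339e-03]), 'qvel': array([ 4.63390037e-04, -5.24635576e-04, -5.92109029e-06,  3.27177134e-05,
        5.55121883e-04,  2.87748302e-04]), 'joint_efforts': array([ 9.67247724e-04, -6.05240107e+01, -3.42069697e+01,  3.90947400e-05,
        9.43251798e-03, -9.59070007e-06]), 'eef_pos': array([ 262.02343076, -567.14092498,  403.95587713]), 'tcp_rot': array([-3.14017557e+00,  3.08165415e-05,  4.32817300e-01]), 'contact_force': array([0.23534527, 0.21900658, 0.1922427 ]), 'wrist_torque': array([-0.00925246,  0.02809908,  0.02860045]), 'opening': 0.9970189496241909}
scene 516.9571605576315 323.14101902639095 191.16253384095168 [[ 0.44831007 -0.89376884  0.01397625]
 [-0.37958854 -0.20450892 -0.90226861]
 [ 0.80927784  0.39919088 -0.43094782]] [-511.70816678  196.95480329 1427.23165755]
top 369.9924109420016 321.6905671984259 197.3040423047028 [[-0.01433687 -0.9998951  -0.00205921]
 [-0.99745452  0.01444568 -0.06982697]
 [ 0.06984939  0.00105287 -0.99755699]] 
[... 202 characters left out ...]
-01]
 [-2.86529881e-01 -1.30996120e-01 -9.49073571e-01]] [-624.07908937  -38.89269493  380.99285414]
gap_middle scene [(0.87, [541, 118, 10])]
gap_middle top [(0.71, [655, -130, 3]), (0.64, [541, 114, 11])]
stop_face scene [(0.61, [555, 112, 20])]
stop_face top [(0.62, [550, 115, 21])]
rail_middle scene [(0.69, [387, -745, -3]), (0.67, [387, -54, -2]), (0.51, [449, -355, -3])]
rail_middle top [(0.88, [388, -59, -1]), (0.83, [449, -350, -3]), (0.75, [386, -739, 2])]
rail_short scene [(0.66, [466, -166, -2])]
rail_short top [(0.79, [462, -167, -1])]
rail_long scene [(0.76, [658, -128, -1])]
rail_long top [(0.83, [654, -130, 4])]
jig scene [(0.69, [564, 113, 4])]
jig top [(0.57, [569, 115, 0])]
```

View pics/scene0.png

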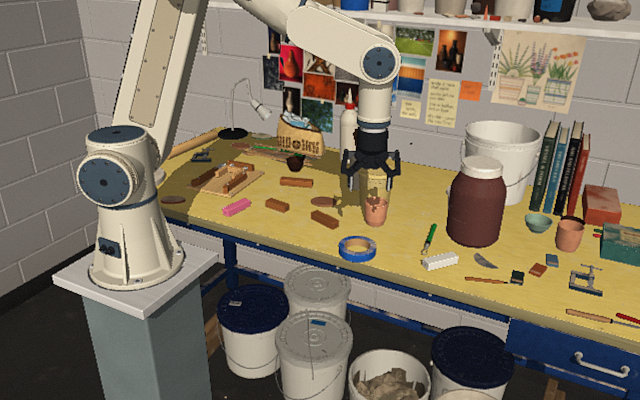

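View pics/top0.png

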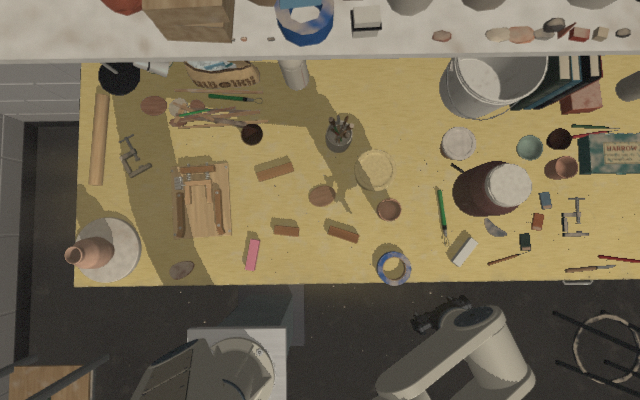

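View pics/wrist0.png

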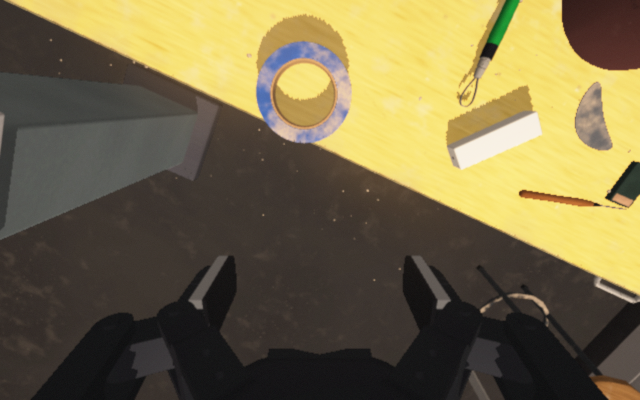

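Candidates in the top picture are the brown rails at (343,232), (286,230) and (274,169), the pink one at (252,254) and the white one at (463,252). The networks put rail_middle at (449,-352), which is the brown rail at (343,232). I'll check this in a close crop and measure the lengths.

```bash
cat > h.py <<'E'
import numpy as np, cv2
from rig import r, grab_frame, spotter
def proj(f,X):
    c=f["R"]@np.asarray(X,float)+np.asarray(f["t"]).ravel(); return np.array([f["fx"]*c[0]/c[2]+f["cx"],f["fy"]*c[1]/c[2]+f["cy"]])
def unproj(f,uv,z):
    R=np.asarray(f["R"]);t=np.asarray(f["t"]).ravel()
    d=R.T@np.array([(uv[0]-f["cx"])/f["fx"],(uv[1]-f["cy"])/f["fy"],1.]); o=-R.T@t
    return o+d*(z-o[2])/d[2]
E
python3 - <<'E'
from h import *
f=grab_frame("top"); im=f["img"][:,:,::-1]
a=cv2.resize(im[145:275,160:370],None,fx=3.8,fy=3.8,interpolation=cv2.INTER_CUBIC); cv2.imwrite("pics/crop_rails.png",a)
a=cv2.resize(im[150:245,165:240],None,fx=6,fy=6,interpolation=cv2.INTER_CUBIC); cv2.imwrite("pics/crop_jig.png",a)
g=grab_frame("scene"); im=g["img"][:,:,::-1]
a=cv2.resize(im[145:240,185:345],None,fx=5,fy=5,interpolation=cv2.INTER_CUBIC); cv2.imwrite("pics/crop_scene.png",a)
E
```

```text
(no output)
```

View pics/crop_rails.png

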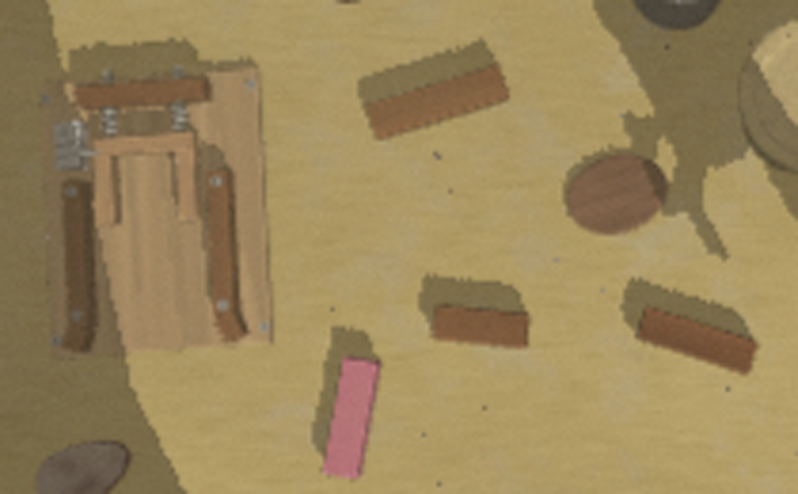

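View pics/crop_jig.png

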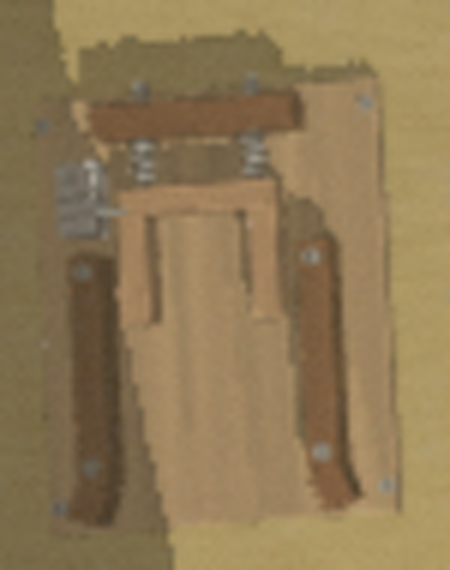

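View pics/crop_scene.png

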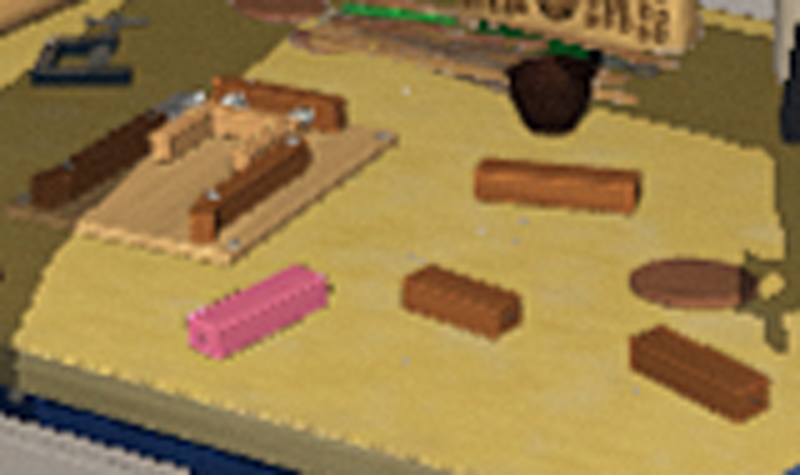

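The close crop shows three brown rails. The one at crop (697,340), top pixel (343,232), lies in length between the short one at (480,326) and the long one at (437,100). The pink and white ones are look-alikes. Next I'll measure their lengths, yaw and the jig pose.

```bash
cat > m.py <<'E'
from h import *
from scipy.optimize import least_squares
f=grab_frame("top"); im=f["img"]
hsv=cv2.cvtColor(im,cv2.COLOR_RGB2HSV)
up=4
def seg(x0,y0,x1,y1):
    c=cv2.resize(im[y0:y1,x0:x1],None,fx=up,fy=up,interpolation=cv2.INTER_CUBIC).astype(int)
    # brown: red minus green strong relative
    m=((c[:,:,0]-c[:,:,1])>0.35*c[:,:,0]).astype(np.uint8)
    cs,_=cv2.findContours(m,cv2.RETR_EXTERNAL,cv2.CHAIN_APPROX_NONE)
    k=max(cs,key=cv2.contourArea); return k[:,0,:].astype(float)/up+[x0,y0]-0.375
for n,b in dict(mid=(320,212,366,250),short=(268,215,304,242),long=(248,150,300,188)).items():
    k=seg(*b)
    P=np.array([unproj(f,p,20)[:2] for p in k]).astype(np.float32)
    (c,s,a)=cv2.minAreaRect(P); print(n,c,s,a, cv2.boxPoints(((c),s,a)).round(0).tolist())
E
python3 m.py
```

```text
Traceback (most recent call last):
  File "m.py", line 13, in <module>
    k=seg(*b)
  File "m.py", line 11, in seg
    k=max(cs,key=cv2.contourArea); return k[:,0,:].astype(float)/up+[x0,y0]-0.375
ValueError: max() iterable argument is empty
```

```bash
sed -i 's/^    m=.*/    rt=(c[:,:,1]\/np.maximum(c[:,:,0],1)).clip(0,1)*255; lv=cv2.threshold(rt.astype(np.uint8),0,1,cv2.THRESH_BINARY_INV+cv2.THRESH_OTSU); m=lv[1]; print(lv[0])/' m.py; python3 m.py
```

```text
203.0
mid (447.68670654296875, -350.95135498046875) (100.11054992675781, 29.837793350219727) 71.13679504394531 [[417.0, -393.0], [446.0, -403.0], [478.0, -308.0], [450.0, -299.0]]
205.0
short (461.6914367675781, -166.81982421875) (80.7639389038086, 29.967958450317383) 82.87736511230469 [[442.0, -205.0], [472.0, -209.0], [482.0, -129.0], [452.0, -125.0]]
208.0
long (654.6282958984375, -131.10513305664062) (33.11859130859375, 120.3336181640625) 16.536903381347656 [[622.0, -78.0], [656.0, -193.0], [688.0, -184.0], [653.0, -69.0]]
```

Lengths come out at 100, 81 and 120 mm, so the rail at (448,-351), with its long axis at 71.1°, is the one. Moving above it.

```bash
cat >> h.py <<'E'
def delta(cmd,tgt):
    """cmd,tgt: x,y,z,yaw -> fractions x y z twist"""
    c,s=np.cos(cmd[3]),np.sin(cmd[3]); d=np.array(tgt[:3])-np.array(cmd[:3])
    return np.round([(c*d[0]+s*d[1])/1000,(s*d[0]-c*d[1])/1000,-d[2]/1000,-(tgt[3]-cmd[3])/np.pi],4)
def after(cmd,row):
    x,y,z,t=row; c,s=np.cos(cmd[3]),np.sin(cmd[3])
    return [cmd[0]+1000*(c*x+s*y),cmd[1]+1000*(s*x-c*y),cmd[2]-1000*z,cmd[3]-t*np.pi]
E
python3 -c "
from h import *
c=[262.133,-567.376,404.681,0.4323]
print(delta(c,[448,-351,330,1.2416]), after(c,[.26,-.118,.075,-.258]))"
```

```text
[ 0.2594 -0.1186  0.0747 -0.2576] [np.float64(448.77686363581785), np.float64(-351.3017808828313), 329.681, 1.2428309046261665]
```

Emit:
apply_moves:
  motion: "1 0.26 -0.118 0.075 -0.258; 1 0.26 -0.118 0.075 -0.258; 1 0.26 -0.118 0.075 -0.258; 1 0.26 -0.118 0.075 -0.258; 1 0.26 -0.118 0.075 -0.258; 1 0.26 -0.118 0.075 -0.258; 1 0.26 -0.118 0.075 -0.258; 1 0.26 -0.118 0.075 -0.258; 1 0.26 -0.118 0.075 -0.258; 1 0.26 -0.118 0.075 -0.258; 1 0.26 -0.118 0.075 -0.258; 1 0.26 -0.118 0.075 -0.258"

```text
clock: 1.95
eef_pos: [448.0, -352.4, 330.1]
tcp_rot: [3.141, 0.0, 1.241]
contact_force: [0.0, 0.3, -0.4]
opening: 0.999
```

Run:
```python
from h import *
print(r.sense()['clock'],r.sense()['eef_pos'],r.sense()['tcp_rot'])
f=grab_frame("wrist"); im=f["img"][:,:,::-1].copy()
c,a=(447.7,-351),np.deg2rad(71.14)
for z,col in((24,(0,255,0)),):
  for s,t in((50,15),(50,-15),(-50,15),(-50,-15)):
    p=[c[0]+s*np.cos(a)-t*np.sin(a),c[1]+s*np.sin(a)+t*np.cos(a),z]; u=proj(f,p).round().astype(int); print(u); cv2.circle(im,tuple(map(int,u)),2,col,-1)
cv2.imwrite("pics/w1.png",im); np.save("w1.npy",f,allow_pickle=True)
```

```text
1.95 [ 447.99260582 -352.36711015  330.14857826] [3.14093655e+00 4.49924459e-04 1.24125891e+00]
[301 138]
[333 138]
[303 236]
[332 236]
```

View pics/w1.png

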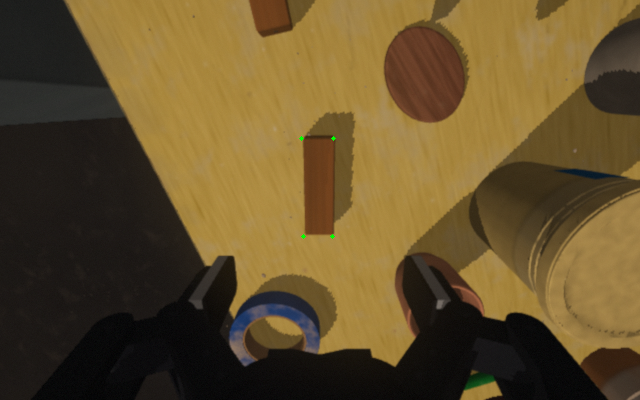

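Prediction from the top camera and the wrist view agree within about 1.5 px: rail top corners at (304,137), (335,137), (305,235) and (334,235). Descending and gripping.

Emit:
apply_moves:
  motion: "1 0 0 0.04 0; 1 0 0 0.08 0; 1 0 0 0.12 0; 1 0 0 0.14 0; 1 0 0 0.151 0; 1 0 0 0.151 0; 1 0 0 0.151 0; -1 0 0 0.151 0; -1 0 0 0.151 0; -1 0 0 0.151 0; -1 0 0 0.151 0; -1 0 0 0.151 0; -1 0 0 0.151 0; -1 0 0 0.151 0; -1 0 0 0.151 0; -1 0 0 0.151 0; -1 0 0 0.151 0; -1 0 0 0.151 0"
  squeeze: 60

```text
clock: 3.5
eef_pos: [449.1, -351.4, 179.8]
tcp_rot: [3.14, 0.001, 1.243]
contact_force: [-0.8, 1.5, 8.9]
opening: 0.337
```

Emit:
apply_moves:
  motion: "-1 0 0 -0.02 0; -1 0 0 -0.05 0; -1 0 0 -0.09 0; -1 0 0 -0.13 0; -1 0 0 -0.13 0; -1 0 0 -0.13 0"

```text
clock: 4.0
eef_pos: [449.4, -351.7, 311.5]
tcp_rot: [3.136, 0.002, 1.243]
contact_force: [-1.1, 0.1, -1.3]
opening: 0.337
```

Run:
```python
from h import *
print(r.sense())
for n in("wrist","scene"):
  f=grab_frame(n); im=f["img"][:,:,::-1].copy()
  cv2.imwrite(f"pics/{n}2.png",im)
```

```text
{'clock': 4.0, 'qpos': array([-6.66697045e-01,  3.74734483e-01,  1.83548732e+00,  5.05042518e-06,
        9.25773141e-01, -3.39356664e-01]), 'qvel': array([-0.00056767,  0.0531993 ,  0.0479167 ,  0.00065154, -0.0183413 ,
        0.00060517]), 'joint_efforts': array([-8.24398157e-03, -6.02224088e+01, -3.11528599e+01, -6.20906721e-04,
        1.91596923e-01, -1.14805027e-05]), 'eef_pos': array([ 449.36282991, -351.69046466,  311.47072477]), 'tcp_rot': array([3.13631283e+00, 1.85953914e-03, 1.24344801e+00]), 'contact_force': array([-1.09007676,  0.08695085, -1.2812104 ]), 'wrist_torque': array([-0.03716955, -0.01845869, -0.04271618]), 'opening': 0.3374670444461486}
```

View pics/wrist2.png

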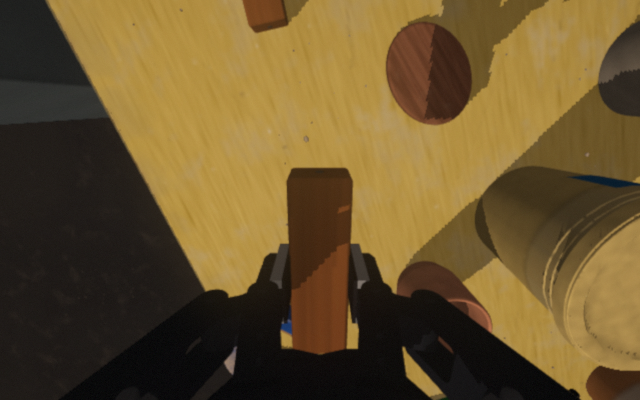

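View pics/scene2.png

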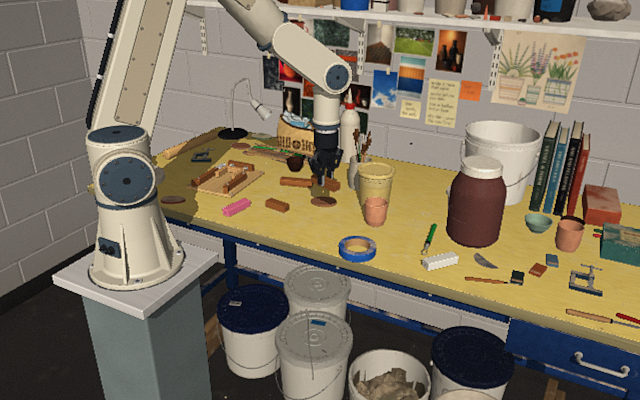

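The rail is held: the gripper stopped at 28.7 mm, and the rail end shows at about (320,172). The bystanders look undisturbed. Next I'll estimate the jig roughly and go look at it from the side.

```bash
python3 -c "
from h import *
f=grab_frame('top')
P=lambda u,v,z: unproj(f,(u/6+165-.4,v/6+150-.4),z)[:2]
for a,b,z in(((400,512),(378,75),10),((120,320),(278,318),33),((300,250),(320,480),34),((118,260),(118,480),34)):
  p,q=P(*a,z),P(*b,z); print(p,q,np.degrees(np.arctan2(*(q-p)[::-1])))
c=[448.8,-351.3,308.7,1.2428]
print(delta(c,[555,5,400,1.62]))"
```

```text
[449.44504494  12.94863665] [689.35302916  25.73272477] 3.050261854759784
[554.79076847 157.87266232] [554.63974871  73.0587613 ] -90.10202084442643
[590.99910807  61.17346359] [467.71528219  49.77735266] -174.7187008363806
[587.02726407 158.94791407] [469.25718572 157.58029776] -179.33467717963975
[ 0.3715 -0.0142 -0.0913 -0.1201]
```

Emit:
apply_moves:
  motion: "-1 0.372 -0.014 -0.091 -0.12; -1 0.372 -0.014 -0.091 -0.12; -1 0.372 -0.014 -0.091 -0.12; -1 0.372 -0.014 -0.091 -0.12; -1 0.372 -0.014 -0.091 -0.12; -1 0.372 -0.014 -0.091 -0.12; -1 0.372 -0.014 -0.091 -0.12; -1 0.372 -0.014 -0.091 -0.12; -1 0.372 -0.014 -0.091 -0.12; -1 0.372 -0.014 -0.091 -0.12; -1 0.372 -0.014 -0.091 -0.12; -1 0.372 -0.014 -0.091 -0.12; -1 0.372 -0.014 -0.091 -0.12"

```text
clock: 5.23
eef_pos: [554.4, 4.6, 398.2]
tcp_rot: [-3.139, 0.0, 1.62]
contact_force: [0.3, -0.3, -0.7]
opening: 0.335
```

```bash
python3 - <<'E'
from h import *
s=r.sense(); print(s['clock'],s['eef_pos'],s['tcp_rot'],s['contact_force'],s['opening'])
f=grab_frame("wrist"); im=f["img"][:,:,::-1].copy(); np.save("w3.npy",f,allow_pickle=True)
cv2.imwrite("pics/w3.png",im); 
cv2.imwrite("pics/w3c.png",cv2.resize(im[0:230,160:480],None,fx=2.5,fy=2.5,interpolation=cv2.INTER_CUBIC))
for q in ["gap_middle","stop_face","jig"]:
        print(q,[(round(d["conf"],2),[round(v) for v in d["point"]]) for d in spotter.place_of(q,"wrist")])
E
python3 -c "
from h import *
print(after([448.8,-351.3,308.7,1.2428],[.372,-.014,-.091,-.12]))"
```

```text
5.2333 [554.44837393   4.58644386 398.19651759] [-3.13874888e+00  3.56883222e-04  1.61994855e+00] [ 0.29347878 -0.34028471 -0.70794783] 0.3354048790910255
gap_middle [(0.96, [536, 112, 7])]
stop_face [(0.21, [557, 3, 214])]
jig [(0.94, [570, 115, 2])]
[np.float64(555.3849607685929), np.float64(5.378631456886524), 399.7, 1.6197911184307752]
```

View pics/w3.png

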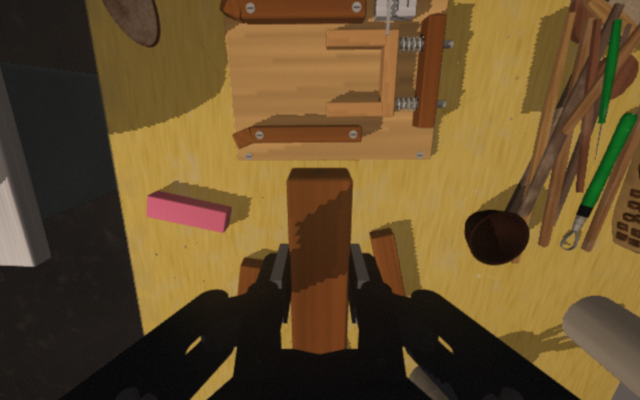

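View pics/w3c.png

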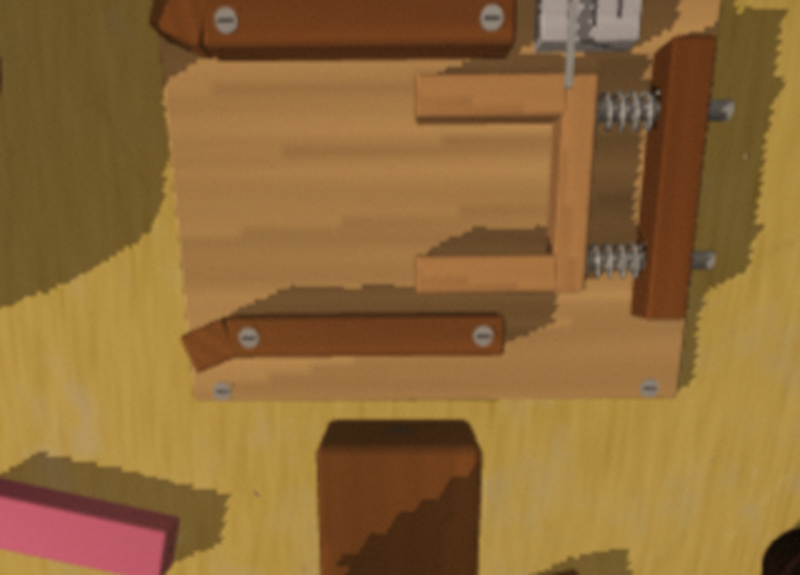

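```bash
cat > fit.py <<'E'
from h import *
from scipy.optimize import least_squares
f=np.load("w3.npy",allow_pickle=True).item()
K=lambda u,v:(u/2.5+160-.3,v/2.5-.3)
pts=[((-120,-95,10),K(195,402)),((120,-95,10),K(677,396)),((-10,43,33),K(416,75)),((-10,-27,33),K(416,256)),((-10,-43,33),K(416,291)),((-10,27,33),K(416,118)),
((30,-52.5,'h'),K(504,314)),((30,-70.5,'h'),K(503,354)),((30,52.5,'h'),K(515,47)),((92,None,36),K(657,45))]
def w(q,p):
    z=p[2] if p[2]!='h' else q[3]
    y=p[1] if p[1] is not None else q[4]
    c,s=np.cos(q[2]),np.sin(q[2]); return [q[0]+c*p[0]-s*y,q[1]+s*p[0]+c*y,z]
def res(q): return np.concatenate([proj(f,w(q,p))-u for p,u in pts])
s=least_squares(res,[566,114,.05,30,45],loss='soft_l1')
print(s.x,res(s.x).reshape(-1,2).round(1).tolist())
# rail in hand
e=np.array([554.45,4.59,398.2]); yaw=1.62
for a in(50,):
  for b in(-15,15):
    for z in (-179.8,-155.8):
      print(a,b,z,proj(f,e+[a*np.cos(yaw)+b*np.sin(yaw),a*np.sin(yaw)-b*np.cos(yaw),z]).round(1), 'crop',((proj(f,e+[a*np.cos(yaw)+b*np.sin(yaw),a*np.sin(yaw)-b*np.cos(yaw),z])-[159.7,-.3])*2.5).round())
E
python3 fit.py
```

```text
[5.66243045e+02 1.15583745e+02 5.96681915e-02 2.99334572e+01
 5.08075496e+01] [[-0.5, 0.4], [0.6, 0.6], [-0.4, -0.8], [-0.1, -0.3], [-0.1, 1.0], [-0.4, -0.4], [0.3, -0.0], [0.1, 0.2], [-0.6, -0.1], [5.9, 0.1]]
50 -15 -179.8 [289.2 167.3] crop [324. 419.]
50 -15 -155.8 [283.7 178.7] crop [310. 447.]
50 15 -179.8 [346.8 167.3] crop [468. 419.]
50 15 -155.8 [351.6 178.6] crop [480. 447.]
```

Fit of the wrist picture: jig origin at (566.2,115.6), yaw about 0.058, corner residuals under 1 px. The held rail shows where it should, within 1 mm. Hovering low over the gap, with the rail 10 mm in front of the stop, to check clearance.

```bash
python3 -c "
from h import *
c=[555.4,5.4,399.7,1.6198]
print(delta(c,[531.3,114,230,1.6288]),after(c,[.11,-.019,.17,-.003]))"
```

```text
[ 0.1097 -0.0188  0.1697 -0.0029] [np.float64(531.0345614269336), np.float64(114.33725443181561), 229.7, 1.6292247779607694]
```

Emit:
apply_moves:
  motion: "-1 0.11 -0.019 0.17 -0.003; -1 0.11 -0.019 0.17 -0.003; -1 0.11 -0.019 0.17 -0.003; -1 0.11 -0.019 0.17 -0.003; -1 0.11 -0.019 0.17 -0.003; -1 0.11 -0.019 0.17 -0.003; -1 0.11 -0.019 0.17 -0.003; -1 0.11 -0.019 0.17 -0.003; -1 0.11 -0.019 0.17 -0.003; -1 0.11 -0.019 0.17 -0.003"

```text
clock: 6.27
eef_pos: [531.6, 113.6, 231.4]
tcp_rot: [3.139, -0.0, 1.628]
contact_force: [-0.5, -0.9, -1.1]
opening: 0.334
```

Run:
```python
from h import *
s=r.sense(); print(s['clock'],s['eef_pos'],s['tcp_rot'],s['contact_force'],s['opening'])
for n,b,k in(("wrist",(0,0,640,400),1.25),("scene",(170,120,290,220),6),("top",(160,140,250,245),5)):
  f=grab_frame(n); im=f["img"][:,:,::-1].copy(); np.save(n+"4.npy",f,allow_pickle=True)
  cv2.imwrite(f"pics/{n}4.png",cv2.resize(im[b[1]:b[3],b[0]:b[2]],None,fx=k,fy=k,interpolation=cv2.INTER_CUBIC))
```

```text
6.2667 [531.64591694 113.64317919 231.36392343] [ 3.13852902e+00 -3.38646820e-04  1.62846568e+00] [-0.54652511 -0.85030853 -1.1137406 ] 0.3339146172439426
```

View pics/wrist4.png

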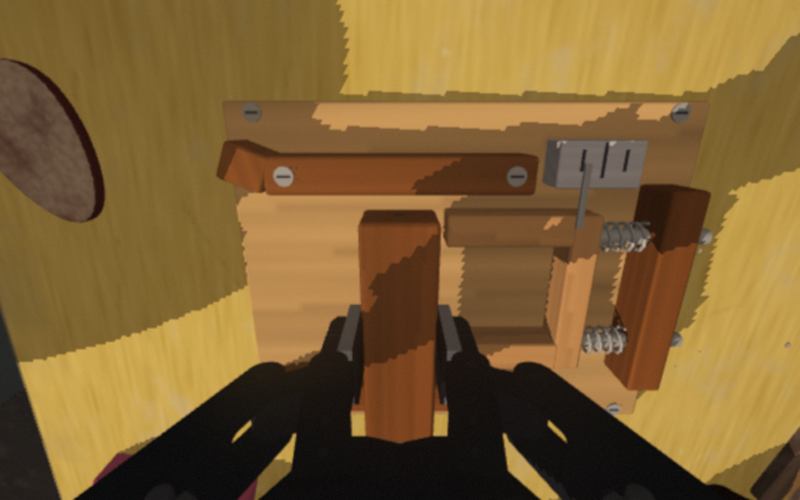

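View pics/scene4.png

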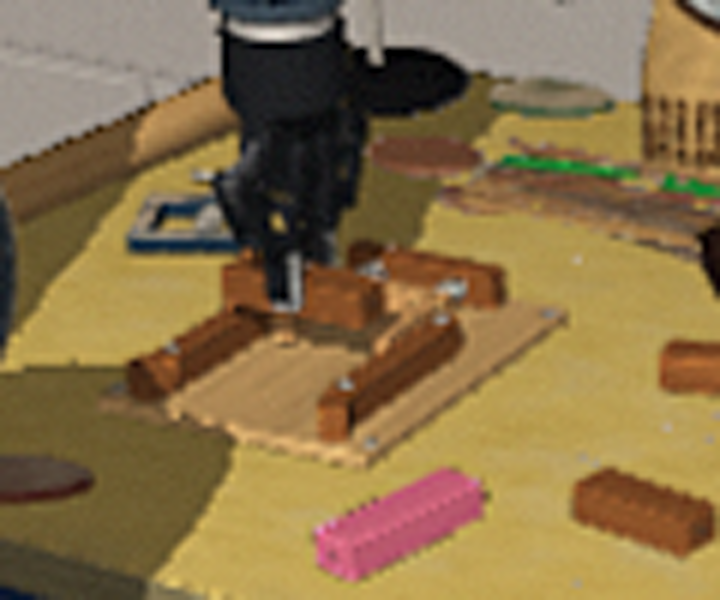

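View pics/top4.png

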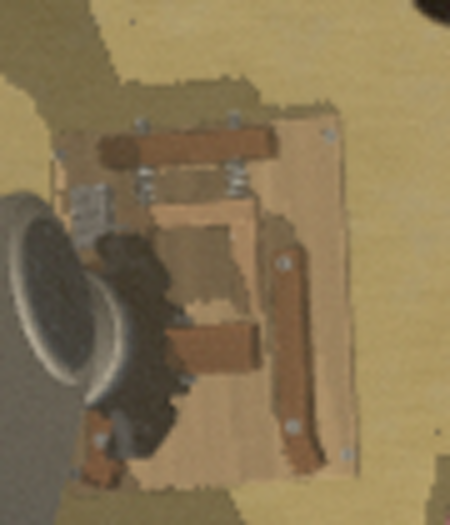

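Run:
```python
from h import *
f=np.load("wrist4.npy",allow_pickle=True).item(); im=f["img"][:,:,::-1]
print("cam",-np.asarray(f["R"]).T@np.asarray(f["t"]).ravel(), f["cx"],f["cy"])
cv2.imwrite("pics/w4a.png",cv2.resize(im[75:215,265:465],None,fx=4,fy=4,interpolation=cv2.INTER_CUBIC))
cv2.imwrite("pics/w4b.png",cv2.resize(im[75:215,165:365],None,fx=4,fy=4,interpolation=cv2.INTER_CUBIC))
```

```text
cam [528.19938619 195.17336317 200.66850607] 319.1530468395137 200.07217143981563
```

View pics/w4a.png

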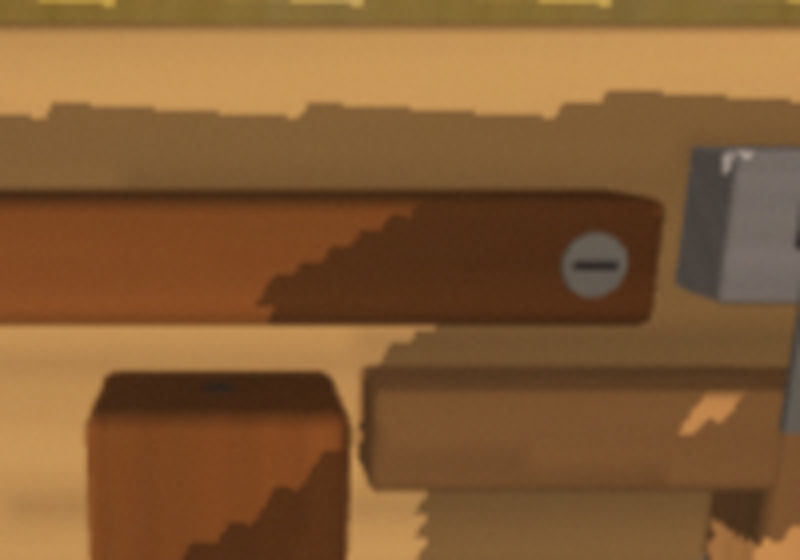

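View pics/w4b.png

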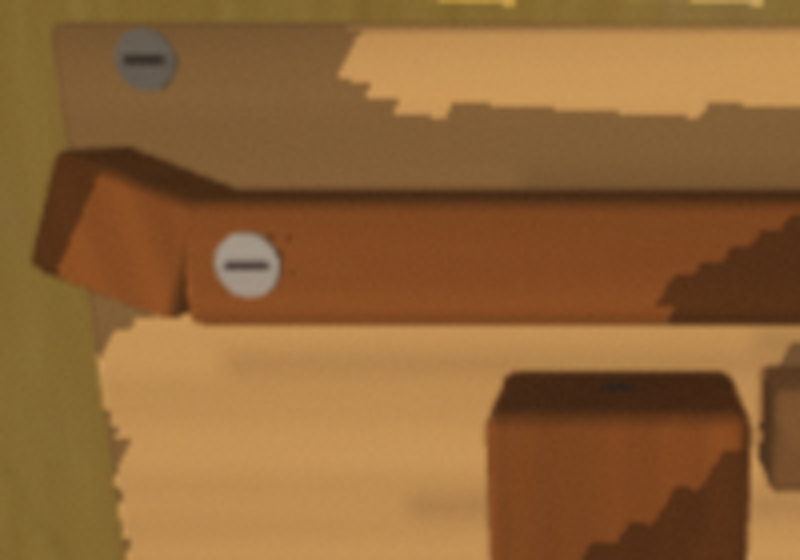

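```bash
cat > fit4.py <<'E'
from h import *
from scipy.optimize import least_squares
f=np.load("wrist4.npy",allow_pickle=True).item()
A=lambda u,v:(u/4+265-.4,v/4+75-.4); B=lambda u,v:(u/4+165-.4,v/4+75-.4)
pts=[((-120,95,10),B(55,25)),((30,52.5,34),A(648,322)),((30,70.5,34),A(662,203)),((-10,43,33),A(376,388)),((-10,27,33),A(378,490)),((120,95,10),(709/1.25-.1,101/1.25-.1))]
def w(q,p):
    c,s=np.cos(q[2]),np.sin(q[2]); return [q[0]+c*p[0]-s*p[1],q[1]+s*p[0]+c*p[1],p[2]]
res=lambda q,P: np.concatenate([proj(f,w(q,p))-u for p,u in P])
s=least_squares(res,[566,115,.05],args=(pts,),loss='soft_l1'); J=s.x
print(J,res(J,pts).reshape(-1,2).round(1).tolist())
z0=231.4-179.8
rp=[((-15,50,24),A(90,418)),((15,50,24),A(348,418)),((-15,50,0),A(108,373)),((15,50,0),A(330,373))]
rq=lambda q:np.concatenate([proj(f,w(q,(p[0],p[1],p[2]+q[3])))-u for p,u in rp])
t=least_squares(rq,[531,114,.05,z0]); print(t.x,rq(t.x).reshape(-1,2).round(1).tolist())
t3=least_squares(lambda q:rq([*q,z0]),[531,114,.05]); print(t3.x,rq([*t3.x,z0]).reshape(-1,2).round(1).tolist())
d=t3.x[:2]-J[:2];c,sn=np.cos(J[2]),np.sin(J[2]); print("rail in jig",c*d[0]+sn*d[1],-sn*d[0]+c*d[1],t3.x[2]-J[2])
E
python3 fit4.py
```

```text
[5.65845951e+02 1.15636381e+02 5.72210979e-02] [[-3.4, -0.4], [1.2, 1.5], [1.5, -0.9], [-1.1, 0.9], [-2.7, 1.2], [2.5, -0.6]]
[5.33338768e+02 1.12181463e+02 5.55592599e-02 4.56128462e+01] [[-0.0, -0.2], [0.2, -0.2], [-0.0, 0.2], [-0.2, 0.2]]
[5.33237684e+02 1.13569212e+02 5.55139630e-02] [[-1.6, 0.1], [1.7, 0.1], [-1.1, -0.0], [1.0, -0.0]]
rail in jig -32.673118841709204 -0.1989227009412451 -0.0017071349564024701
```

```bash
cat >> fit4.py <<'E'
def joint(q):
    dz=q[6]
    a=np.concatenate([proj(f,np.array(w(q[:3],p))-[0,0,dz])-u for p,u in pts])
    b=np.concatenate([proj(f,np.array(w(q[3:6],(p[0],p[1],p[2]+z0)))-[0,0,dz])-u for p,u in rp])
    return np.concatenate([a,b])
s=least_squares(joint,[*J,*t3.x,0]); print(s.x, joint(s.x).reshape(-1,2).round(1).tolist())
J=s.x[:3];d=s.x[3:5]-J[:2];c,sn=np.cos(J[2]),np.sin(J[2]); print("rail in jig",c*d[0]+sn*d[1],-sn*d[0]+c*d[1],s.x[5]-J[2])
E
python3 fit4.py|tail -2
```

```text
1.12795450e+02 5.55398692e-02 3.33853824e+00] [[0.7, 0.4], [0.8, 0.8], [0.9, -1.1], [-0.2, -0.0], [-1.8, -0.1], [-0.5, -0.1], [-0.7, -0.0], [0.8, -0.1], [-0.5, 0.1], [0.3, 0.1]]
rail in jig -33.63908516113178 -0.7755071346585527 -0.0023962815792554423
```

The rail and jig edges are parallel in the picture: rail end at crop (90–348,418), side-rail edge at v=322. The rail centre is within about 0.8 mm of the gap centre and about 8 mm in front of the prongs. Lowering.

Emit:
apply_moves:
  motion: "-1 0 0 0.01 0; -1 0 0 0.018 0; -1 0 0 0.024 0; -1 0 0 0.03 0; -1 0 0 0.034 0; -1 0 0 0.034 0; -1 0 0 0.034 0; -1 0 0 0.034 0"

```text
clock: 7.08
eef_pos: [530.8, 114.5, 195.7]
tcp_rot: [3.142, -0.0, 1.63]
contact_force: [-0.4, 0.5, -0.4]
opening: 0.339
```

Run:
```python
from h import *
s=r.sense(); print(s['clock'],s['eef_pos'],s['tcp_rot'],s['contact_force'],s['opening'])
for n,b,k in(("wrist",(165,75,565,325),2),):
  f=grab_frame(n); im=f["img"][:,:,::-1].copy(); np.save(n+"5.npy",f,allow_pickle=True)
  cv2.imwrite(f"pics/{n}5.png",cv2.resize(im[b[1]:b[3],b[0]:b[2]],None,fx=k,fy=k,interpolation=cv2.INTER_CUBIC))
```

```text
7.0833 [530.76449387 114.51947837 195.72659393] [ 3.14152569e+00 -2.14939041e-05  1.62981249e+00] [-0.37486578  0.50296137 -0.39457984] 0.33856773395518486
```

View pics/wrist5.png

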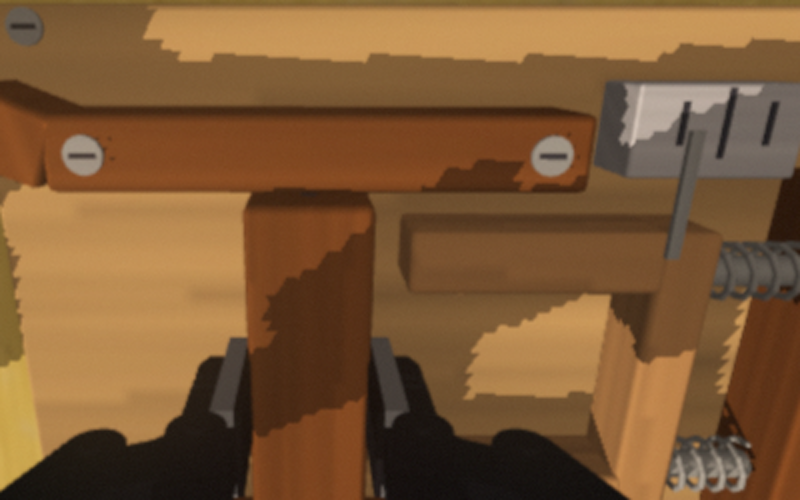

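Run:
```python
from h import *
f=np.load("wrist5.npy",allow_pickle=True).item()
g=lambda u,v,z:unproj(f,(u/2+165-.25,v/2+75-.25),z)[:2]
for dz in(0,3.3):
  # camera higher by dz => relative z lower
  print(dz,"rail end",g(310,208,39.9-dz),"side rail inner edge",g(310,191,34-dz),"prong face",g(402,240,33-dz)[0],"rail right",g(374,208,39.9-dz),g(247,208,39.9-dz))
```

```text
0 rail end [529.18927273 164.48002257] side rail inner edge [529.05319049 166.99929011] prong face 551.5895007722833 rail right [543.32559022 165.29537559] [515.273448   163.67738711]
3.3 rail end [529.24380035 163.64808582] side rail inner edge [529.10183481 166.26827518] prong face 552.2011314681486 rail right [543.75298135 164.48494482] [514.96092789 162.82427982]
```

Clearance to the +y side rail is 2.5 mm, so the rail is centred, with about 8 mm left to the prongs. Lowering onto the base.

Emit:
apply_moves:
  motion: "-1 0 0 0.003 0; -1 0 0 0.005 0; -1 0 0 0.005 0; -1 0 0 0.0055 0; -1 0 0 0.006 0; -1 0 0 0.006 0; -1 0 0 0.006 0; -1 0 0 0.006 0"

```text
clock: 7.8
eef_pos: [530.7, 114.5, 189.8]
tcp_rot: [3.141, -0.0, 1.63]
contact_force: [-0.7, -0.6, 2.5]
opening: 0.334
```

Emit:
apply_moves:
  motion: "-1 0 0.001 0 0; -1 0 0.002 0 0; -1 0 0.003 0 0; -1 0 0.004 0 0; -1 0 0.005 0 0; -1 0 0.006 0 0; -1 0 0.007 0 0; -1 0 0.008 0 0; -1 0 0.009 0 0; -1 0 0.01 0 0; -1 0 0.01 0 0; -1 0 0.01 0 0; -1 0 0.01 0 0"

```text
clock: 8.88
eef_pos: [540.3, 115.0, 189.8]
tcp_rot: [-3.141, 0.0, 1.63]
contact_force: [-3.4, -0.9, 6.5]
opening: 0.337
```

```bash
cat > look.py <<'E'
import sys
from h import *
i=sys.argv[1]
s=r.sense(); print(s['clock'],s['eef_pos'],s['tcp_rot'],s['contact_force'],s['wrist_torque'],s['opening'])
for n,b,k in(("wrist",(165,75,565,325),2),):
  f=grab_frame(n); im=f["img"][:,:,::-1].copy(); np.save(n+i+".npy",f,allow_pickle=True)
  cv2.imwrite(f"pics/{n}{i}.png",cv2.resize(im[b[1]:b[3],b[0]:b[2]],None,fx=k,fy=k,interpolation=cv2.INTER_CUBIC))
E
python3 look.py 6
```

```text
8.8833 [540.30192519 115.02065974 189.8177803 ] [-3.14055471e+00  1.27658382e-05  1.62953626e+00] [-3.35521064 -0.91165774  6.46143069] [-0.02843456  0.58796452 -0.07220502] 0.33662183425604025
```

View pics/wrist6.png

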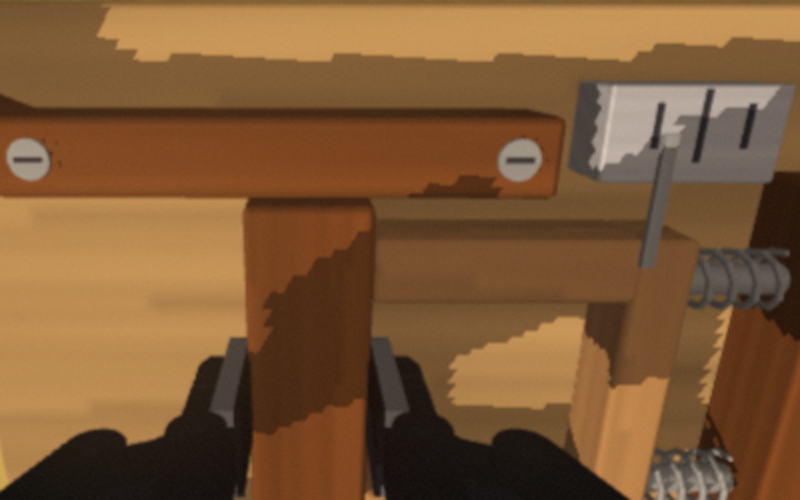

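The rail touches the prong (edge at u≈374) and the stop has barely moved; Fx is about -3 N. Continuing slowly, easing the downward press a little.

Emit:
apply_moves:
  motion: "-1 0 0.001 -0.0003 0; -1 0 0.002 -0.0003 0; -1 0 0.003 -0.0003 0; -1 0 0.004 -0.0003 0; -1 0 0.005 -0.0003 0; -1 0 0.006 -0.0003 0; -1 0 0.007 -0.0003 0; -1 0 0.008 -0.0003 0; -1 0 0.008 -0.0003 0; -1 0 0.008 -0.0003 0; -1 0 0.008 -0.0003 0; -1 0 0.008 -0.0003 0"

```text
clock: 9.93
eef_pos: [546.5, 115.4, 189.8]
tcp_rot: [-3.136, 0.0, 1.629]
contact_force: [-11.7, 1.0, 13.5]
opening: 0.33
```

```bash
python3 look.py 7
```

```text
9.9333 [546.50573403 115.3839269  189.8010537 ] [-3.13550084e+00  3.31336912e-04  1.62939384e+00] [-11.72511722   0.98612301  13.54008714] [ 0.1140452   1.83915096 -0.04754112] 0.33045581694847503
```

View pics/wrist7.png

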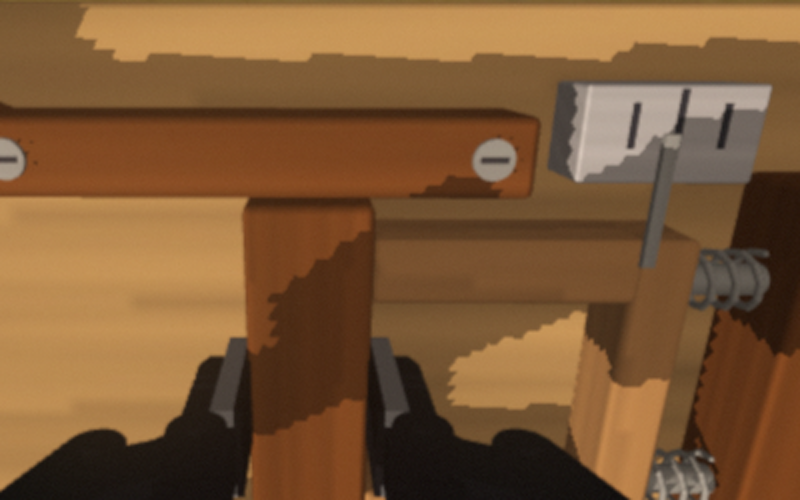

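The pointer is now short of the long tick (tip at (671,138), tick at (680,135)), about 6–7 mm with parallax. Vertical press has grown to 13 N, which adds base friction, so I'll ease it off before pushing on.

Emit:
apply_moves:
  motion: "-1 0 0 -0.0004 0; -1 0 0 -0.0008 0; -1 0 0 -0.0008 0; -1 0 0 -0.0008 0; -1 0 0 -0.0008 0; -1 0 0 -0.0008 0"

```text
clock: 10.48
eef_pos: [546.7, 115.4, 189.9]
tcp_rot: [-3.136, 0.0, 1.629]
contact_force: [-8.4, 1.5, 2.5]
opening: 0.337
```

Emit:
apply_moves:
  motion: "-1 0 0.001 -0.0002 0; -1 0 0.002 -0.0003 0; -1 0 0.003 -0.0003 0; -1 0 0.0035 -0.0004 0; -1 0 0.0035 -0.0004 0; -1 0 0.0035 -0.0004 0; -1 0 0.0035 -0.0004 0; -1 0 0.0035 -0.0004 0; -1 0 0.0035 -0.0004 0"

```text
clock: 11.23
eef_pos: [549.8, 115.6, 189.9]
tcp_rot: [-3.135, 0.0, 1.629]
contact_force: [-8.0, 2.1, 0.3]
opening: 0.336
```

```bash
python3 look.py 8
```

```text
11.2333 [549.81960026 115.58666585 189.88569305] [-3.13482921e+00  4.01654521e-04  1.62941126e+00] [-7.99316952  2.11481049  0.2714539 ] [ 0.26982217  1.36171364 -0.07983882] 0.3360263579099745
```

View pics/wrist8.png

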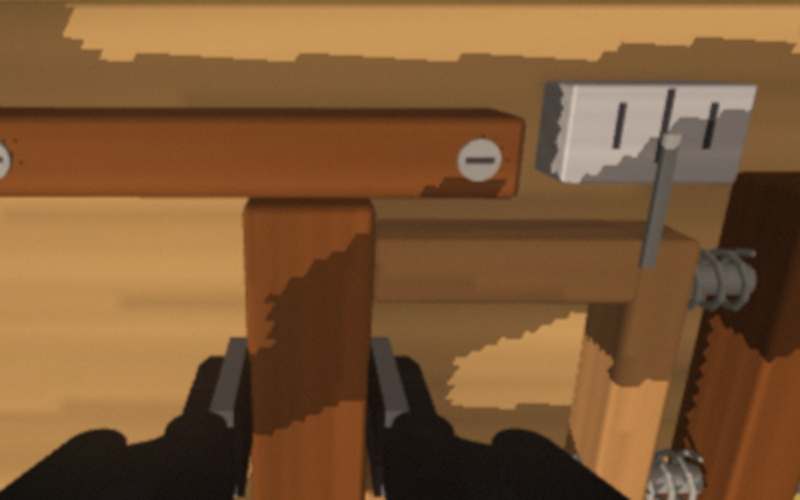

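Run:
```python
from h import *
o=[]
for i in "58":
  f=np.load(f"wrist{i}.npy",allow_pickle=True).item(); im=f["img"][110:220,410:535,::-1]
  o.append(cv2.resize(im,None,fx=5,fy=5,interpolation=cv2.INTER_CUBIC)[:300 if 0 else 550])
cv2.imwrite("pics/c5.png",o[0]);cv2.imwrite("pics/c8.png",o[1])
```

```text
(no output)
```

View pics/c5.png

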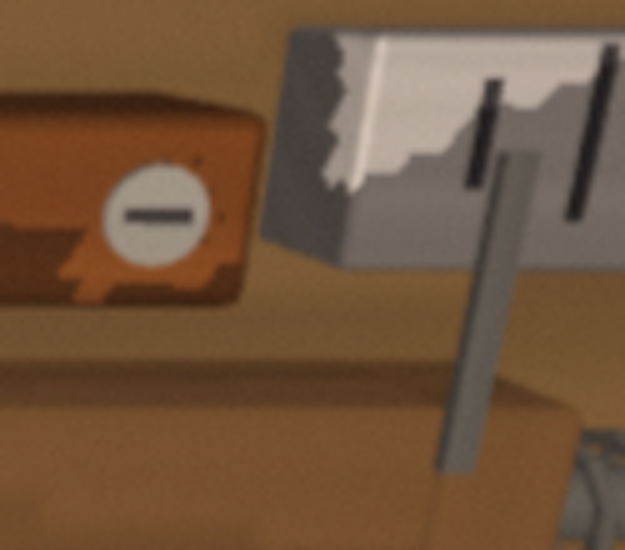

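View pics/c8.png

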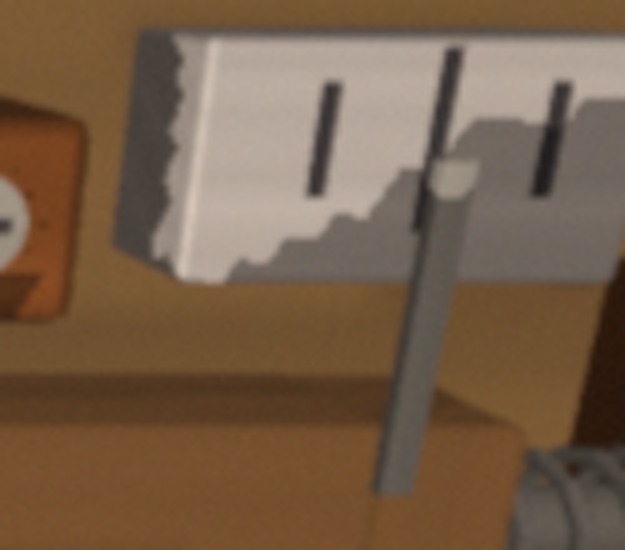

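Run:
```python
from h import *
for dz in (0,3.3):
  o=[]
  for i,rc,fc,pt,tk in(("5",(240,303),(577,412),(520,152),(482,152)),("8",(68,318),(522,435),(455,163),(323,163))):
    f=np.load(f"wrist{i}.npy",allow_pickle=True).item()
    g=lambda p,z:unproj(f,(p[0]/5+410-.4,p[1]/5+110-.4),z-dz)
    a=np.array([np.cos(.058),np.sin(.058)])
    o.append([(g(fc,33)-g(rc,34))[:2]@a]+[(g(pt,zp)-g(tk,zs))[:2]@a for zp,zs in((33,24),(33,28),(36,30))])
  print(dz,np.round(o,2).tolist(),"disp",np.round(np.array(o[1])-o[0],2))
```

```text
0 [[34.0, -2.3, 0.23, -0.48], [42.61, 6.57, 8.64, 7.86]] disp [8.62 8.87 8.41 8.33]
3.3 [[34.83, -2.21, 0.32, -0.39], [43.72, 6.86, 8.93, 8.15]] disp [8.88 9.08 8.61 8.54]
```

Stop displacement from the fork corner and pointer is about 8.7 mm, which agrees with the measured 8–8.5 N. Adding 1.5 mm of command and holding.

Emit:
apply_moves:
  motion: "-1 0 0.0005 0.0001 0; -1 0 0.001 0.0001 0; -1 0 0.0015 0.0001 0; -1 0 0.0015 0.0001 0; -1 0 0.0015 0.0001 0; -1 0 0.0015 0.0001 0; -1 0 0.0015 0.0001 0; -1 0 0.0015 0.0001 0; -1 0 0.0015 0.0001 0; -1 0 0.0015 0.0001 0"

```text
clock: 12.12
eef_pos: [551.0, 115.7, 189.9]
tcp_rot: [-3.134, 0.0, 1.629]
contact_force: [-10.7, 1.7, 3.5]
opening: 0.333
```

```bash
python3 look.py 9;  python3 - <<'E'
from h import *
f=np.load(f"wrist9.npy",allow_pickle=True).item(); im=f["img"][110:220,410:535,::-1]
cv2.imwrite("pics/c9.png",cv2.resize(im,None,fx=5,fy=5,interpolation=cv2.INTER_CUBIC))
cv2.imwrite("pics/wrist9full.png",f["img"][:,:,::-1])
E
```

```text
12.1167 [551.0382204  115.67700883 189.89766813] [-3.13408795e+00  4.39674769e-04  1.62941755e+00] [-10.67247146   1.70246269   3.51356691] [ 0.23421038  1.66495317 -0.01961037] 0.3334792631449246
```

View pics/c9.png

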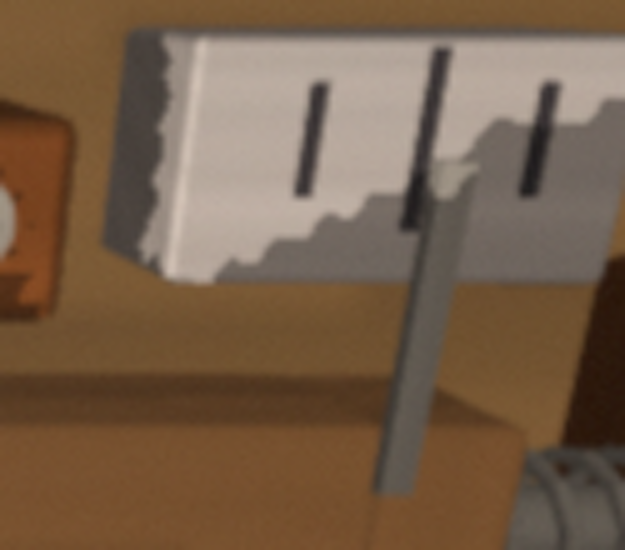

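View pics/wrist9full.png

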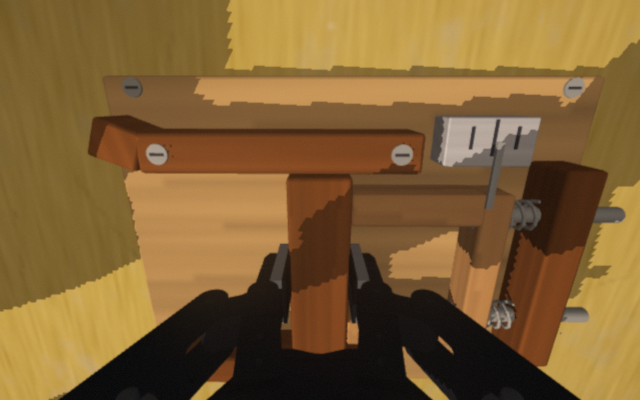

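Tick-to-pointer shift is +1.15 mm, so the stop is at about 9.9 mm with Fx about -10.7 N. Holding for over 3 s.

Emit:
apply_moves:
  motion: "-1 0 0 0 0; -1 0 0 0 0; -1 0 0 0 0; -1 0 0 0 0; -1 0 0 0 0; -1 0 0 0 0; -1 0 0 0 0; -1 0 0 0 0; -1 0 0 0 0; -1 0 0 0 0; -1 0 0 0 0; -1 0 0 0 0; -1 0 0 0 0; -1 0 0 0 0; -1 0 0 0 0; -1 0 0 0 0; -1 0 0 0 0; -1 0 0 0 0; -1 0 0 0 0; -1 0 0 0 0"

```text
clock: 13.83
eef_pos: [551.0, 115.7, 189.9]
tcp_rot: [-3.134, 0.0, 1.629]
contact_force: [-9.8, 1.7, 4.2]
opening: 0.334
```

```bash
python3 look.py 10;  python3 - <<'E'
from h import *
f=np.load(f"wrist10.npy",allow_pickle=True).item(); im=f["img"][110:220,410:535,::-1]
cv2.imwrite("pics/c10.png",cv2.resize(im,None,fx=5,fy=5,interpolation=cv2.INTER_CUBIC))
im=grab_frame("scene")["img"][:,:,::-1]; cv2.imwrite("pics/scene10.png",cv2.resize(im[110:280,160:460],None,fx=2.6,fy=2.6,interpolation=cv2.INTER_CUBIC))
im=grab_frame("top")["img"][:,:,::-1]; cv2.imwrite("pics/top10.png",cv2.resize(im[140:250,160:250],None,fx=5,fy=5,interpolation=cv2.INTER_CUBIC))
E
```

```text
13.8333 [551.04299644 115.66046713 189.89673433] [-3.13411812e+00  4.09458820e-04  1.62936245e+00] [-9.80985937  1.68106801  4.23386492] [ 0.27561747  1.63277736 -0.01672659] 0.3339359404021082
```

View pics/c10.png

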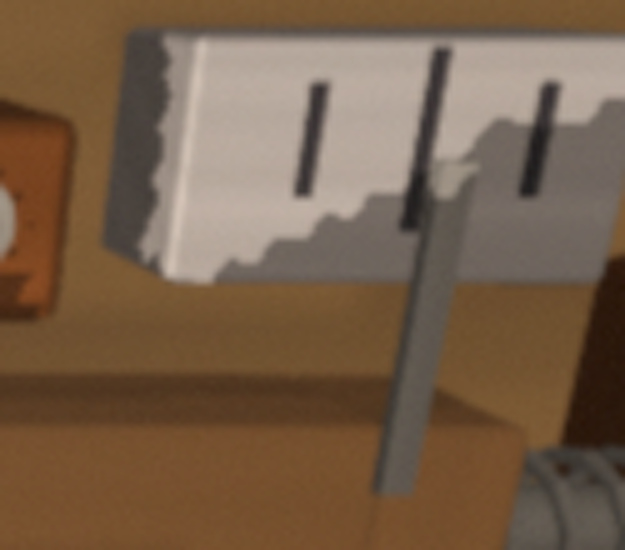

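View pics/scene10.png

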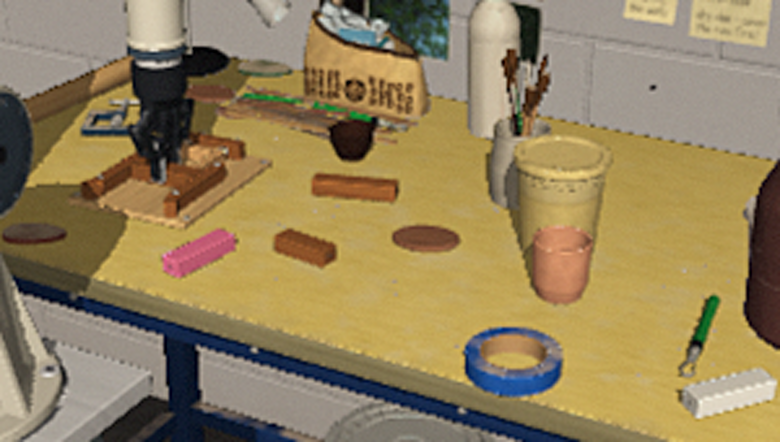

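View pics/top10.png

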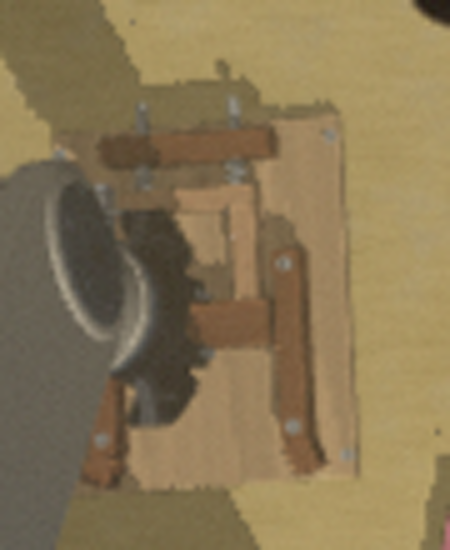

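Run:
```python
from h import *
f=np.load(f"wrist10.npy",allow_pickle=True).item(); im=f["img"][150:260,260:380,::-1]
cv2.imwrite("pics/e10.png",cv2.resize(im,None,fx=6,fy=5,interpolation=cv2.INTER_CUBIC))
```

```text
(no output)
```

View pics/e10.png

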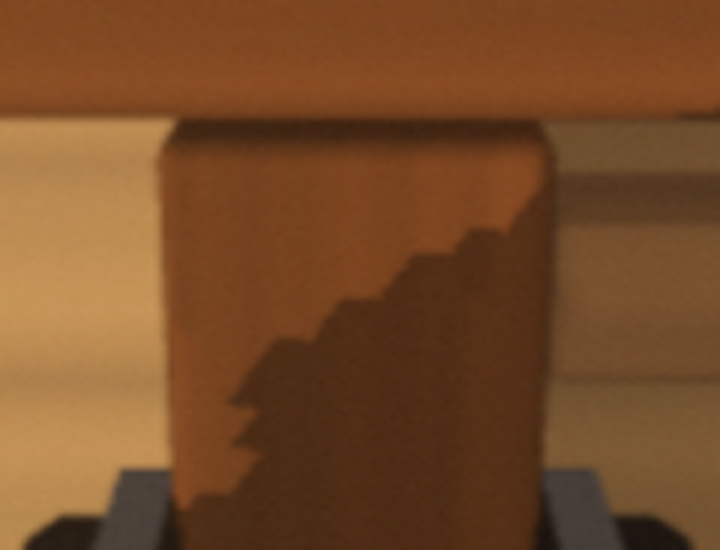

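Run:
```python
from h import *
f=np.load(f"wrist10.npy",allow_pickle=True).item()
for dz in(0,3.3):
  g=lambda u,v:unproj(f,(u/6+260-.4,v/5+150-.4),34-dz)[:2]
  print(g(360,115)-g(360,143), np.degrees(np.arctan2(*(g(548,145)-g(160,145))[::-1])))
```

```text
[-0.14581544  2.52725117] 3.385440007816442
[-0.14966037  2.59389085] 3.385440007816442
```

The rail is centred (2.55 mm clearance to the +y side, so about the same on the other), square at 3.4° against the jig's 3.3–3.4°, against the stop and steady. The top view shows the -y prong touching too. One more hold.

Emit:
apply_moves:
  motion: "-1 0 0 0 0; -1 0 0 0 0; -1 0 0 0 0; -1 0 0 0 0; -1 0 0 0 0; -1 0 0 0 0; -1 0 0 0 0; -1 0 0 0 0; -1 0 0 0 0; -1 0 0 0 0; -1 0 0 0 0; -1 0 0 0 0; -1 0 0 0 0; -1 0 0 0 0; -1 0 0 0 0; -1 0 0 0 0; -1 0 0 0 0; -1 0 0 0 0; -1 0 0 0 0; -1 0 0 0 0"

```text
clock: 15.65
eef_pos: [551.1, 115.7, 189.9]
tcp_rot: [-3.134, 0.0, 1.629]
contact_force: [-10.2, 1.4, 1.9]
opening: 0.335
```

Run:
```python
from h import *
s=r.sense(); print(s['clock'],s['eef_pos'],s['contact_force'],s['opening'])
print(r.sign_off())
```

```text
15.65 [551.06026626 115.6688461  189.90944036] [-10.15763751   1.36307725   1.92605143] 0.33470148936813543
the job is handed in; nothing more can be done
None
```

I gripped the 100 mm brown rail, laid it flat in the jig gap and pressed it against both prongs of the stop. I handed the job in at 15.65 s with the arm still holding that push.

- **Push:** the wrist reading was -10.7, -9.8 and -10.2 N over the final hold of about 3.5 s. The arm's position stayed within 0.03 mm. The highest reading on the way in was 11.7 N.
- **Stop position:** the pointer and the corner of the stop put it at about 9.9 mm, give or take 0.5 mm, once camera parallax is corrected. Uncorrected, the pointer looks slightly past the long tick. In the last picture before the final hold it had not moved.
- **Fit:** there is about 2.5 mm of clearance to the +y side rail, so the rail is centred. It is square to the jig within about 0.2°. The tool is tilted about 0.4° under the push.
- **Rest of the bench:** the scene picture taken during the hold shows the other two rails, the pink and white look-alikes and the bystanders where they were.

**Disagreements:** the wrist camera's calibration seemed about 3 mm off in height, and I corrected for it. The downward press on the base rose briefly to 13.5 N during the push, so I eased it off to 2–4 N. The arm also felt a small sideways force of 1.4–2 N during the hold. I take that to be friction, since the pictures show the rail clear of the +y side rail.

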